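# Hang the rinsed mug on the cup dryer and set its timer

## Task

Hang the blue mug by its handle on the peg of the cup dryer and let go of it, so that it hangs freely. Then turn the dryer's timer clockwise to 30 minutes, so that the white pointer line meets the long green mark. Leave the other things on the desk where they stand.

Things in the scene. Friction and masses are not known exactly. Their poses are not given: they have to be found in the camera images.
- mug: Blue ceramic mug, upright on the desk, 60 mm outer diameter, 78 mm tall, about 0.18 kg. Origin: centre of underside; z up its axis; handle along +x: an 8 mm bar bent square in the x-z plane, reaching 62 mm from the axis. Its open loop spans 18 to 62 mm above the underside and 30 to 54 mm from the axis, threaded along the mug's y. Let go on the peg it swings and sways below it, handle up.
- mug_loop (a point): Centre of the open loop of the mug's handle: 42 mm from the mug's axis along its +x, 40 mm above its underside. Axes as the mug's.
- dryer: Cup dryer fixed to the desk: white base 150 mm in x, y -170 to +105 mm, 55 mm high. Origin on the desk below the peg. At y = -20 mm a 14 mm column rises to 197 mm. The peg is a 12 mm black rubber-sleeved bar from the column's top along +y, its axis 195 mm above the desk, level to y = 65 mm, then up 45 degrees to the tip. Black slots lie under the peg; the timer is beyond the column, at -y.
- peg_mid (a point): Point on the axis of the peg, 50 mm from the column's axis and 195 mm above the desk, where the mug is to hang. Axes as the dryer's: y points along the peg to its free end.
- peg_tip (a point): Centre of the round upturned end of the peg: 47 mm beyond peg_mid along the peg and 12 mm above its axis (top of the end 213 mm above the desk).
- timer (a joint): Timer knob angle, rad: 0 at the scale's start, 0.05 rad per minute, grows clockwise seen from above; stops at 0 and 2.5. Six marks on the base: 0, 10, 20, 30, 40, 50 minutes, 0.5 rad apart; the long green one is 30 minutes = 1.5 rad, the others are short and black. Steady friction of about 0.06 N m, no clicks; it stays where it is left.
- timer_grip (a point): On the timer's vertical axis (105 mm from the column's axis, away from the peg), 75 mm above the desk, amid the knob's black grip bar, which is 46 mm long, 12 mm wide and spans 62 to 88 mm above the desk, on a 52 mm disc. The point turns with the knob: its x axis lies along the bar towards the end with the white pointer line; z up.
- tumbler: Green glass tumbler, 64 mm wide and 85 mm tall, no handle, loose; origin under its centre. Leave it where it is.
- spray: Clear spray bottle with a white head, 52 mm wide, 145 mm tall, loose; origin under its centre. Leave it where it is.
- tin: Tin with a yellow label, 64 mm wide, 75 mm tall, loose; origin under its centre. Leave it where it is.
- remote: Black remote control lying flat, 45 by 150 by 18 mm (x, y, z), loose; origin under its centre. Leave it where it is.
- sponge: Yellow and green sponge, 70 by 100 by 22 mm (x, y, z), loose; origin under its centre. Leave it where it is.
There are look-alikes about, which are no part of the job. Of the things that look like the mug, take the one that is farthest to the robot's left at the start.

How it is judged:
By the outcome, as a careful person would: the job done as asked, in the order asked, and still so for the second after the job is handed in, with the robot touching nothing.
It also fails if it takes over 51 s, if anything falls off the work surface, if the arm or the gripper's body presses on something with over 40 N, if the wrist force passes 120 N, or if a joint passes its speed limit or range.

## Robot

A 6-joint arm with a two-finger parallel gripper is mounted at the origin on the work surface. World frame = base frame: x ahead of the robot, y to its left, z up, the work surface at z = 0. Lengths are in m, angles in rad, forces in N, time in s.
With the tool pointing down it reaches from about 0.275 to 0.725 m from the base axis. Payload 5.6 kg.
Tool frame: the origin (TCP) lies between the finger pads; the fingertips stand 25 mm ahead of it and the grasp point (between the pads) lies 6 mm ahead of it; z points along the fingers, y is the line along which they close (so a half turn about z gives the same grasp; the last joint's range is limited). The gripper opens to 85 mm and grips with 20 to 120 N. Pads are 22 mm wide; open, the fingers measure 114 mm over their backs; the gripper's body (76 mm by 85 mm) begins 54 mm behind the grasp point. The pads swing forward as they close: fully open they stand 13 mm farther back than shut.
Start: joints at [-0.952, 0.255, 0.108, 0, -1.424, -0.285], TCP at [0.18, -0.52, 0.256] pointing down, gripper open.
Joint ranges: [-2.95, 2.95], [-1.21, 1.97], [-1.09, 1.5], [-2.87, 1.71], [-2.94, -0.07], [-3.05, 3.05]. Speed limits (rad/s): [2.57, 2.57, 3.14, 3.14, 3.14, 3.14].

## Interface

Orientations are given as a unit quaternion [w, x, y, z].
In Python, from bench import monitor, imaging, ticket gives the robot as it stands.
- The arm moves only by the tool drive_tool, never from a script. Its argument "commands" is a list of rows, each an object of numbers: "dx", "dy", "dz": the shift along the tool's x, y, z in units of 0.3 m (1.0 is 0.3 m); "twist": the turn about the tool's z in units of 360 degrees (1.0 is 360 degrees). In form: [{"dx": .., "dy": .., "dz": .., "twist": ..}, ...]. A call has 1 to 10 rows; each row shifts and turns the commanded pose from where the row before left it, along the tool's axes as they then stand; what a row does not reach is not made up. A row lasts 1/10 s, in which the tool goes at most 50 mm and 8.59 degrees, less where a joint would pass 70% of its speed; a pose out of reach is approached as far as the arm can. A call with a number of a shift or a turn outside -1 to 1 is refused whole. A call with a gripper value outside its range is refused whole. "grip" is the opening, from -1 (shut) to 1 (fully open), set as the call begins (left out, the last holds). The fingers move at their own pace and stop on an object; the grip force is fixed at half the most. Time passes only in rows, so rows that do not move let the fingers close. It gives the time, the measured TCP pose, the force, the opening and the grip force at its end, in the units of the state.
- monitor.read_state(): the state, without advancing time (a new reading comes with each control period).
- imaging.camera(name): name is "side" or "top" or "wrist"; returns a dict with "pixels" (420x560x3 uint8, blue, green, red), "depth" (420x560 float32, m along the optical axis (not along the pixel's ray), 0 where there is no reading), "K" (3x3 intrinsics, pixels), "world_to_cam" (4x4, takes a point from world to camera coordinates); the wrist camera has in their place "mount" (4x4, takes a point from camera to tool coordinates, whose origin is the TCP and whose axes are the flange's). Camera axes: x right, y down, z forward; pixel columns grow to the right and rows downward; lengths in m; the calibration is good to about 2 mm. A picture is of the moment at which its call begins: read the wrist's pose just before it.
- ticket.sign_off(): hands the job in; it is judged then, once.
Trained networks look in a picture, given as the dict that the camera call returned (one of the last four; its "shot" number tells which), for a name from the list of things; names that differ only in an ending like _2 or _b are one class to them, and where a whole thing is asked for, a point or a joint stands for the part that bears it (a point fixed in the world has none). Each returns a list of dicts, best first, with "confidence" (0 to 1); they miss things now and then, are a little off and sometimes report something else, mostly with a low value. They report only what shows in the picture. A call takes as long as a camera call. They do not tell look-alikes from the thing itself.
- imaging.spot_in(label, picture): "point" ([column, row] in pixels, amid what is visible of it).
The state is a dict: "t": time; "joints": joint angles; "dq": joint speeds; "effort": joint torques, N m; "eef_pos": TCP position; "orientation": TCP orientation; "ft_force": force on the tool from outside, world axes, zero at the start; "wrist_torque": the same for the moment, N m; "grip_width": finger opening in m; "finger_force": force on a finger pad.
Only numpy, scipy, OpenCV 4.12 (cv2) and the standard library are available. Lean on these libraries where they do the work, as an engineer would, in place of code of your own. Each camera call takes 0.05 s, during which the arm holds its last target. There are 200 camera calls.

## Working session

There is one attempt and no reset: what is moved stays moved. The work goes in short steps, Python scripts to look and compute and a tool call to move; the robot and the scene stay as the last step left them, time stands still between calls to the robot, and variables do not carry over. Pictures are saved under pics/ and viewed, at most 10 in all, crops included, and the job is handed in when it is done.

Besides the shell and the picture viewer there is one more tool, called after ">>>" by a JSON object that holds its "api" and its "payload". drive_tool: Moves the arm, as the interface text tells. Shifts and turns lie within -1 to 1; 1 stands for 0.3 m of shift or 360 degrees of turn. Its arguments: {"type":"object","properties":{"commands":{"type":"array"},"grip":{"type":"number"}},"required":["commands"]}

```bash
mkdir -p pics; cat > h.py <<'E'
import numpy as np, cv2
from scipy.spatial.transform import Rotation as R
from bench import monitor, imaging, ticket
def st(): return monitor.read_state()
def Rt(s):
    q=s["orientation"]; return R.from_quat([q[1],q[2],q[3],q[0]]).as_matrix()
def shot(n):
    s=st(); p=imaging.camera(n)
    if n=="wrist":
        T=np.eye(4); T[:3,:3]=Rt(s); T[:3,3]=s["eef_pos"]; p["c2w"]=T@p["mount"]
    else: p["c2w"]=np.linalg.inv(p["world_to_cam"])
    return p
def cloud(p):
    d=p["depth"]; v,u=np.mgrid[:d.shape[0],:d.shape[1]]; K=p["K"]
    P=np.stack([(u-K[0,2])/K[0,0]*d,(v-K[1,2])/K[1,1]*d,d],-1)
    W=P@p["c2w"][:3,:3].T+p["c2w"][:3,3]; W[d==0]=np.nan; return W
def proj(p,X):
    c=np.linalg.inv(p["c2w"])@np.append(X,1); q=p["K"]@c[:3]; return q[:2]/q[2]
E
python3 - <<'E'
from h import *
s=st(); print(s["t"],s["eef_pos"],s["orientation"],s["grip_width"])
ims=[]
for n in ["top","side","wrist"]:
    p=shot(n); W=cloud(p); cv2.imwrite(f"pics/{n}0.png",p["pixels"]); np.savez(f"{n}0.npz",W=W,px=p["pixels"],K=p["K"],c=p["c2w"])
    if n=="wrist": continue
    print(n,np.round(p["c2w"],3).tolist())
    for l in ["mug","dryer","timer_grip","peg_tip","mug_loop","tumbler","spray","tin","remote","sponge"]:
        for r in imaging.spot_in(l,p)[:4]:
            u,v=map(int,r["point"]); print(n,l,(u,v),round(r["confidence"],2),np.round(W[v,u],3))
E
```

```text
0.0 [ 0.180107   -0.5192125   0.25541697] [-1.79680112e-04 -1.66093647e-01  9.86109548e-01  9.09890466e-04] 0.08540452458022943
top [[0.008, -0.995, 0.095, 0.418], [-1.0, -0.009, -0.003, -0.004], [0.004, -0.095, -0.996, 1.51], [0.0, 0.0, 0.0, 1.0]]
top mug (289, 282) 0.95 [ 0.348 -0.052  0.006]
top mug (240, 279) 0.84 [0.356 0.097 0.003]
top mug (279, 143) 0.83 [ 0.776 -0.019  0.012]
top mug (191, 251) 0.81 [0.44  0.247 0.007]
top dryer (285, 218) 0.55 [ 0.538 -0.037  0.064]
top timer_grip (317, 209) 0.58 [ 0.563 -0.13   0.088]
top peg_tip (287, 215) 0.76 [ 0.547 -0.043  0.06 ]
top mug_loop (291, 285) 0.93 [ 0.339 -0.058  0.006]
top mug_loop (189, 253) 0.83 [0.434 0.252 0.009]
top mug_loop (239, 277) 0.69 [0.362 0.099 0.009]
top mug_loop (279, 145) 0.67 [ 0.772 -0.019  0.002]
top tumbler (190, 185) 0.73 [0.643 0.256 0.003]
top tumbler (225, 138) 0.72 [0.772 0.142 0.083]
top spray (126, 183) 0.86 [0.633 0.424 0.1  ]
top tin (227, 137) 0.84 [0.778 0.137 0.074]
top remote (130, 240) 0.6 [0.471 0.429 0.022]
top sponge (408, 193) 0.81 [ 0.621 -0.413  0.024]
side [[-0.817, -0.336, 0.468, 0
[... 374 characters left out ...]
86]
side timer_grip (282, 237) 0.34 [0.521 0.003 0.055]
side timer_grip (169, 236) 0.25 [0.761 0.166 0.058]
side peg_tip (281, 236) 0.73 [0.525 0.002 0.056]
side peg_tip (248, 317) 0.67 [0.427 0.265 0.078]
side mug_loop (219, 203) 0.95 [ 0.735 -0.     0.073]
side mug_loop (354, 257) 0.69 [ 0.333 -0.024  0.065]
side mug_loop (281, 237) 0.61 [0.523 0.005 0.055]
side mug_loop (251, 318) 0.6 [0.42  0.264 0.078]
side tumbler (185, 274) 0.69 [0.611 0.256 0.085]
side spray (112, 333) 0.94 [0.617 0.448 0.084]
side spray (330, 167) 0.22 [ 0.608 -0.414  0.021]
side tin (168, 230) 0.88 [0.766 0.162 0.073]
side remote (184, 390) 0.95 [0.453 0.431 0.019]
side sponge (328, 166) 0.66 [ 0.616 -0.413  0.023]
```

View pics/top0.png

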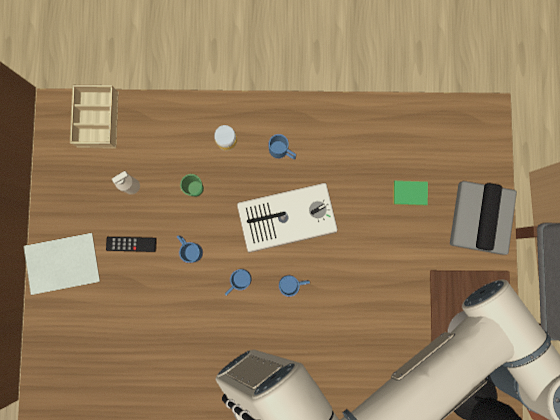

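View pics/side0.png

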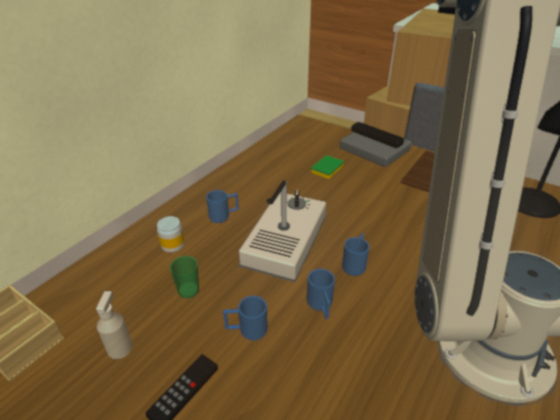

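The top view shows four blue mugs, and the leftmost is at (191,252) with its handle toward (181,238), world about (0.43, 0.25). The dryer column is at (283,217), the peg runs left and the timer is at (318,210). The side view agrees: target mug at (253,318), peg rising from the column at (283,225).

```bash
python3 - <<'E'
from h import *
s=st(); print(np.round(s["joints"],3))
for n in ["top","side"]:
    z=np.load(n+"0.npz"); W=z["W"]; px=z["px"].astype(int); b,g,r=px[...,0],px[...,1],px[...,2]
    near=np.hypot(W[...,0]-.435,W[...,1]-.255)<.1
    m=near&(b>r+35)&(W[...,2]>.01)
    P=W[m]; rim=P[P[:,2]>.07]; 
    c=None
    if len(rim)>5:
        A=np.c_[2*rim[:,:2],np.ones(len(rim))]; x=np.linalg.lstsq(A,(rim[:,:2]**2).sum(1),rcond=None)[0]; c=x[:2]; print(n,"rim",len(rim),c,np.sqrt(x[2]+c@c),rim.min(0),rim.max(0))
        d=np.hypot(*(P[:,:2]-c).T); hdl=P[(d>.038)]; print("handle",len(hdl),np.round(hdl.mean(0),3),np.round(hdl[np.argmax(np.hypot(*(hdl[:,:2]-c).T))],3), np.degrees(np.arctan2(*(hdl[:,:2].mean(0)-c)[::-1])))
    m=(np.hypot(W[...,0]-.55,W[...,1]+.04)<.2)&(W[...,2]>.12)
    P=W[m]; print(n,"high",len(P),np.round(P.min(0),3),np.round(P.max(0),3))
    Q=P[P[:,2]>.18]
    if len(Q)>5:
        c0=Q[:,:2].mean(0); v=np.linalg.svd(Q[:,:2]-c0)[2][0]; t=(Q[:,:2]-c0)@v; print("peg",c0,v,c0+v*t.min(),c0+v*t.max())
        for i in np.argsort(t)[::6]: print(np.round(Q[i],3),end=" ")
    top=(np.hypot(W[...,0]-.55,W[...,1]+.06)<.25)&(abs(W[...,2]-.057)<.008)&(px.min(-1)>120)
    P=W[top][:,:2].astype(np.float32); print("\nbase",len(P),cv2.minAreaRect(P))
E
```

```text
[-0.952  0.255  0.108  0.    -1.424 -0.285]
top rim 88 [0.442031   0.24350911] 0.030377777431797225 [0.40965803 0.21114058 0.07027808] [0.48207286 0.27487546 0.08528434]
handle 16 [0.476 0.271 0.057] [0.482 0.279 0.066] 39.29016013758337
top high 191 [ 0.514 -0.037  0.124] [0.549 0.067 0.217]
peg [0.53031127 0.01439376] [ 0.23345255 -0.9723682 ] [0.51763125 0.06720813] [ 0.54281454 -0.03768441]
[0.515 0.066 0.211] [0.52  0.064 0.215] [0.514 0.058 0.216] [0.517 0.056 0.209] [0.52  0.053 0.212] [0.526 0.051 0.203] [0.521 0.046 0.2  ] [0.524 0.043 0.195] [0.526 0.041 0.2  ] [0.521 0.035 0.201] [0.526 0.032 0.201] [0.528 0.03  0.209] [0.524 0.024 0.199] [0.529 0.022 0.2  ] [0.532 0.019 0.2  ] [0.535 0.017 0.198] [0.53  0.011 0.195] [0.532 0.008 0.204] [0.534 0.006 0.203] [0.529 0.    0.2  ] [ 0.535 -0.002  0.202] [ 0.537 -0.005  0.205] [ 0.532 -0.01   0.2  ] [ 0.537 -0.013  0.203] [ 0.54  -0.015  0.206] [ 0.543 -0.018  0.197] [ 0.537 -0.024  0.202] [ 0.543 -0.026  0.2  ] [ 0.546 -0.029  0.201] [ 0.535 -0.034  0.196] [ 0.538 -0.037  0.195] 
base 3835 ((0.5440915822982788, -0.0429837703704
[... 436 characters left out ...]
069 0.208] [0.516 0.066 0.207] [0.519 0.066 0.211] [0.516 0.062 0.213] [0.518 0.061 0.197] [0.515 0.053 0.199] [0.522 0.047 0.201] [0.52  0.041 0.199] [0.518 0.036 0.196] [0.52  0.034 0.197] [0.53  0.031 0.2  ] [0.525 0.027 0.2  ] [0.524 0.024 0.201] [0.525 0.018 0.2  ] [0.525 0.014 0.195] [0.529 0.012 0.201] [0.531 0.006 0.199] [0.527 0.002 0.198] [ 0.528 -0.003  0.195] [ 0.53  -0.006  0.199] [ 0.541 -0.009  0.199] [ 0.534 -0.016  0.2  ] [ 0.534 -0.021  0.197] [ 0.536 -0.024  0.201] [ 0.544 -0.026  0.199] [ 0.534 -0.03   0.18 ] [ 0.544 -0.03   0.2  ] [ 0.548 -0.032  0.198] 
base 2585 ((0.5429311990737915, -0.043831318616867065), (0.14696656167507172, 0.2782858610153198), 13.300982475280762)
```

>>> {"api": "drive_tool", "payload": {"commands": [{"dx": -0.083, "dy": 0.106}, {"dx": -0.083, "dy": 0.106}, {"dx": -0.083, "dy": 0.106}, {"dx": -0.083, "dy": 0.106}, {"dx": -0.083, "dy": 0.106}, {"dx": -0.083, "dy": 0.106}, {"dx": -0.083, "dy": 0.106}, {"dx": -0.083, "dy": 0.106}, {"dx": -0.083, "dy": 0.106}, {"dx": -0.083, "dy": 0.106}], "grip": 1}}

```text
invalid input at $.commands[0]: expected keys dx, dy, dz, twist
```

>>> {"api": "drive_tool", "payload": {"commands": [{"dx": -0.083, "dy": 0.106}, {"dx": -0.083, "dy": 0.106}, {"dx": -0.083, "dy": 0.106}, {"dx": -0.083, "dy": 0.106}, {"dx": -0.083, "dy": 0.106}, {"dx": -0.083, "dy": 0.106}, {"dx": -0.083, "dy": 0.106}, {"dx": -0.083, "dy": 0.106}, {"dx": -0.083, "dy": 0.106}, {"dx": -0.083, "dy": 0.106}]}}

```text
invalid input at $.commands[0]: expected keys dx, dy, dz, twist
```

>>> {"api": "drive_tool", "payload": {"commands": [{"twist": -0.0185}, {"twist": -0.0185}, {"twist": -0.0185}, {"dz": 0}]}}

```text
invalid input at $.commands[0]: expected keys dx, dy, dz, twist
```

```bash
cat >> h.py <<'E'
def goto(xyz,yaw=None):
    "print shift needed in tool axes (units 0.3 m); yaw = wanted angle of tool y, deg, twist in turns"
    s=st(); r=Rt(s); y=np.degrees(np.arctan2(r[1,1],r[0,1]))
    print("pos",np.round(s["eef_pos"],4),"yaw",round(y,2),"t",s["t"],"units",np.round(r.T@(np.array(xyz)-s["eef_pos"])/.3,4), "" if yaw is None else "twist %.4f"%(-((yaw-y+90)%180-90)/360))
E
python3 - <<'E'
from h import *
goto([.4407,.2435,.256],129)
p=shot("wrist"); W=cloud(p); cv2.imwrite("pics/w1.png",p["pixels"]); px=p["pixels"].astype(int)
m=(px[...,0]>px[...,2]+35)&(W[...,2]>.01)&(np.hypot(W[...,0]-.44,W[...,1]-.245)<.1)
P=W[m]; rim=P[(P[:,2]>.073)]
if len(rim)>20:
    A=np.c_[2*rim[:,:2],np.ones(len(rim))]; x=np.linalg.lstsq(A,(rim[:,:2]**2).sum(1),rcond=None)[0]; c=x[:2]; print("rim",len(rim),c,np.sqrt(x[2]+c@c),rim.max(0))
    d=np.hypot(*(P[:,:2]-c).T); hd=P[d>.04]; print(len(hd),np.degrees(np.arctan2(*(hd[:,:2].mean(0)-c)[::-1])),d.max(),hd[:,2].max())
E
```

```text
pos [ 0.1802 -0.5196  0.2563] yaw 109.12 t 1.15 units [-1.6538e+00  2.1189e+00  9.0000e-04] twist -0.0552
```

View pics/w1.png

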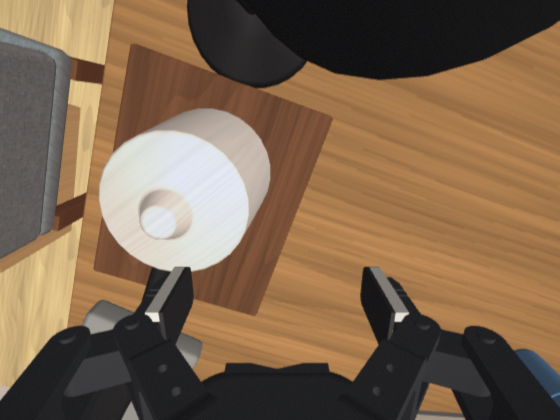

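The wrist view shows nothing useful yet: no mug under the gripper, only a blue edge at the lower right. The rows were refused because each needs all four keys, so I'll resend them.

>>> {"api": "drive_tool", "payload": {"commands": [{"dx": -0.083, "dy": 0.106, "dz": 0, "twist": 0}, {"dx": -0.083, "dy": 0.106, "dz": 0, "twist": 0}, {"dx": -0.083, "dy": 0.106, "dz": 0, "twist": 0}, {"dx": -0.083, "dy": 0.106, "dz": 0, "twist": 0}, {"dx": -0.083, "dy": 0.106, "dz": 0, "twist": 0}, {"dx": -0.083, "dy": 0.106, "dz": 0, "twist": 0}, {"dx": -0.083, "dy": 0.106, "dz": 0, "twist": 0}, {"dx": -0.083, "dy": 0.106, "dz": 0, "twist": 0}, {"dx": -0.083, "dy": 0.106, "dz": 0, "twist": 0}, {"dx": -0.083, "dy": 0.106, "dz": 0, "twist": 0}], "grip": 1}}

```text
t: 2.2
eef_pos: [0.3114, -0.1361, 0.2566]
orientation: [0.001, -0.166, 0.986, -0.0]
ft_force: [0.8, 1.3, -0.2]
grip_width: 0.0855
finger_force: 0.0
```

>>> {"api": "drive_tool", "payload": {"commands": [{"dx": -0.083, "dy": 0.106, "dz": 0, "twist": 0}, {"dx": -0.083, "dy": 0.106, "dz": 0, "twist": 0}, {"dx": -0.083, "dy": 0.106, "dz": 0, "twist": 0}, {"dx": -0.083, "dy": 0.106, "dz": 0, "twist": 0}, {"dx": -0.083, "dy": 0.106, "dz": 0, "twist": 0}, {"dx": -0.083, "dy": 0.106, "dz": 0, "twist": 0}, {"dx": -0.083, "dy": 0.106, "dz": 0, "twist": 0}, {"dx": -0.083, "dy": 0.106, "dz": 0, "twist": 0}, {"dx": -0.083, "dy": 0.106, "dz": 0, "twist": 0}, {"dx": -0.083, "dy": 0.106, "dz": 0, "twist": 0}]}}

```text
t: 3.2
eef_pos: [0.4426, 0.2461, 0.2564]
orientation: [0.0, -0.166, 0.986, 0.0]
ft_force: [1.1, -0.4, -0.1]
grip_width: 0.0855
finger_force: 0.0
```

>>> {"api": "drive_tool", "payload": {"commands": [{"dx": 0, "dy": 0, "dz": 0, "twist": -0.0185}, {"dx": 0, "dy": 0, "dz": 0, "twist": -0.0185}, {"dx": 0, "dy": 0, "dz": 0, "twist": -0.0185}, {"dx": 0, "dy": 0, "dz": 0, "twist": 0}]}}

```text
t: 3.6
eef_pos: [0.4423, 0.2445, 0.2562]
orientation: [-0.0, -0.335, 0.942, -0.0]
ft_force: [-0.4, -0.5, -0.4]
grip_width: 0.0857
finger_force: 0.0
```

```bash
cat > mug.py <<'E'
from h import *
import sys
goto([.4407,.2435,.256],129)
p=shot("wrist"); W=cloud(p); cv2.imwrite("pics/%s.png"%sys.argv[1],p["pixels"]); px=p["pixels"].astype(int)
m=(px[...,0]>px[...,2]+35)&(W[...,2]>.01)&(np.hypot(W[...,0]-.44,W[...,1]-.245)<.1)
P=W[m]; rim=P[(P[:,2]>.073)]
if len(rim)>20:
    A=np.c_[2*rim[:,:2],np.ones(len(rim))]; x=np.linalg.lstsq(A,(rim[:,:2]**2).sum(1),rcond=None)[0]; c=x[:2]; print("rim",len(rim),c,np.sqrt(x[2]+c@c),rim.max(0))
    d=np.hypot(*(P[:,:2]-c).T); hd=P[d>.04]; print(len(hd),np.degrees(np.arctan2(*(hd[:,:2].mean(0)-c)[::-1])),d.max(),hd[:,2].max())
E
python3 mug.py w2
```

```text
pos [0.4423 0.2445 0.2562] yaw 129.17 t 3.6 units [0.0065 0.0008 0.0007] twist 0.0005
rim 686 [0.43612574 0.23995072] 0.02746703574224575 [0.46535355 0.26925845 0.08114924]
98 37.95843325337127 0.05995735295614288 0.07273495516183431
```

View pics/w2.png

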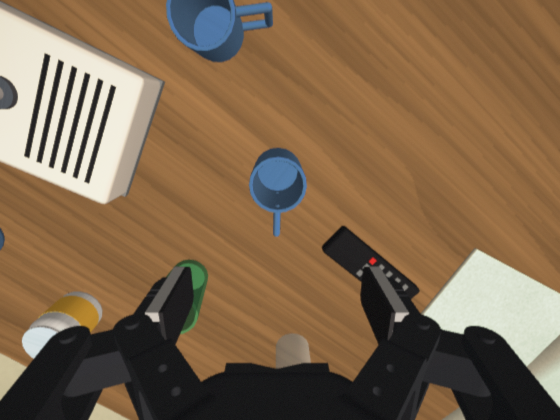

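The wrist view shows the target mug centred at (278,185), with its handle pointing straight down the picture to (277,235), in line with the gripper. Descending and gripping.

>>> {"api": "drive_tool", "payload": {"commands": [{"dx": 0.013, "dy": 0.002, "dz": 0.1, "twist": 0.002}, {"dx": 0, "dy": 0, "dz": 0.12, "twist": 0}, {"dx": 0, "dy": 0, "dz": 0.12, "twist": 0}, {"dx": 0, "dy": 0, "dz": 0.12, "twist": 0}, {"dx": 0, "dy": 0, "dz": 0.12, "twist": 0}, {"dx": 0, "dy": 0, "dz": 0.09, "twist": 0}, {"dx": 0, "dy": 0, "dz": 0, "twist": 0}, {"dx": 0, "dy": 0, "dz": 0, "twist": 0}]}}

```text
t: 4.45
eef_pos: [0.4394, 0.2425, 0.056]
orientation: [0.0, -0.328, 0.945, -0.0]
ft_force: [-0.3, -0.1, 1.2]
grip_width: 0.0852
finger_force: 0.0
```

>>> {"api": "drive_tool", "payload": {"commands": [{"dx": 0, "dy": 0, "dz": 0, "twist": 0}, {"dx": 0, "dy": 0, "dz": 0, "twist": 0}, {"dx": 0, "dy": 0, "dz": 0, "twist": 0}, {"dx": 0, "dy": 0, "dz": 0, "twist": 0}, {"dx": 0, "dy": 0, "dz": 0, "twist": 0}, {"dx": 0, "dy": 0, "dz": 0, "twist": 0}, {"dx": 0, "dy": 0, "dz": 0, "twist": 0}, {"dx": 0, "dy": 0, "dz": 0, "twist": 0}], "grip": -1}}

```text
t: 5.25
eef_pos: [0.4399, 0.2434, 0.0575]
orientation: [0.002, -0.329, 0.944, 0.001]
ft_force: [-2.0, -0.5, 6.4]
grip_width: 0.0594
finger_force: 63.5
```

>>> {"api": "drive_tool", "payload": {"commands": [{"dx": 0, "dy": 0, "dz": -0.08, "twist": 0}, {"dx": 0, "dy": 0, "dz": -0.13, "twist": 0}, {"dx": 0, "dy": 0, "dz": -0.13, "twist": 0}, {"dx": 0, "dy": 0, "dz": -0.13, "twist": 0}, {"dx": 0, "dy": 0, "dz": -0.067, "twist": 0}, {"dx": 0, "dy": 0, "dz": 0, "twist": 0.0173}, {"dx": 0, "dy": 0, "dz": 0, "twist": 0.0173}, {"dx": 0, "dy": 0, "dz": 0, "twist": 0.0173}, {"dx": 0, "dy": 0, "dz": 0, "twist": 0.0173}, {"dx": 0, "dy": 0, "dz": 0, "twist": 0}]}}

```text
t: 6.25
eef_pos: [0.4388, 0.2424, 0.2171]
orientation: [0.0, -0.117, 0.993, 0.0]
ft_force: [0.1, 1.1, -2.0]
grip_width: 0.0595
finger_force: 65.3
```

>>> {"api": "drive_tool", "payload": {"commands": [{"dx": 0.013, "dy": -0.05, "dz": 0, "twist": 0}, {"dx": 0.013, "dy": -0.09, "dz": 0, "twist": 0}, {"dx": 0, "dy": -0.09, "dz": 0, "twist": 0}, {"dx": 0, "dy": -0.09, "dz": 0, "twist": 0}, {"dx": 0, "dy": -0.08, "dz": 0, "twist": 0}, {"dx": 0, "dy": -0.044, "dz": 0, "twist": 0}, {"dx": 0, "dy": 0, "dz": 0, "twist": 0}, {"dx": 0, "dy": 0, "dz": 0, "twist": 0}]}}

```text
t: 7.05
eef_pos: [0.4623, 0.111, 0.2165]
orientation: [0.0, -0.117, 0.993, 0.0]
ft_force: [0.2, 0.1, -1.5]
grip_width: 0.0598
finger_force: 65.3
```

```bash
cat > look.py <<'E'
from h import *
import sys
goto([.4633,.1118,.2185],103.4)
tiles=[]
for n in ["top","side","wrist"]:
    p=shot(n); W=cloud(p); px=p["pixels"].astype(int)
    e=st()["eef_pos"]
    m=(px[...,0]>px[...,2]+30)&(np.linalg.norm(W-np.array([e[0],e[1],e[2]-.02]),axis=-1)<.11)
    P=W[m]
    # dryer axes coordinates relative to peg_mid
    a=np.radians(13.4); xd=np.array([np.cos(a),np.sin(a)]); yd=np.array([-xd[1],xd[0]]); o=np.array([.529,.0174])
    f=lambda Q: np.c_[(Q[:,:2]-o)@xd,(Q[:,:2]-o)@yd,Q[:,2]]*1000
    Q=f(P); print(n,len(Q))
    if len(Q):
        lo=Q.min(0);hi=Q.max(0);print(" mug min/max dryer mm",lo.round(1),hi.round(1))
        mx=((e[:2]-o)@xd)*1000
        H=Q[Q[:,0]>mx+37]; print(" handle",len(H),H.min(0).round(1) if len(H) else "",H.max(0).round(1) if len(H) else "",np.median(H,0).round(1) if len(H) else "","tcp",f(np.array([e]))[0].round(1))
        if len(H)>8:
            l=np.polyfit(H[:,0],H[:,1],1); print(" slope deg",np.degrees(np.arctan(l[0])).round(1))
    D=W[(px.max(-1)<75)&(np.linalg.norm(W-np.array([.525,.03,.2]),axis=-1)<.08)&(W[...,2]>.17)]
    if len(D): d=f(D); d=d[abs(d[:,0])<12]; print(" peg",len(d),np.median(d[d[:,1]<30],0).round(1),np.percentile(d,[2,98],axis=0).round(1).tolist())
    c=proj(p,np.array([.5,.08,.2])).astype(int)
    if n=="wrist": t=p["pixels"]
    else:
        u=np.clip(c[0]-60,0,440);v=np.clip(c[1]-60,0,300); t=cv2.resize(p["pixels"][v:v+105,u:u+120],(480,420),interpolation=cv2.INTER_CUBIC)
    tiles.append(t)
cv2.imwrite("pics/%s.png"%sys.argv[1],cv2.resize(np.hstack([tiles[1],tiles[2]]),(800,323)))
E
python3 look.py l1
```

```text
pos [0.4623 0.111  0.2165] yaw 103.48 t 7.05 units [-0.0037  0.0018 -0.0066] twist 0.0002
top 0
 peg 129 [ -0.6 -10.8 200.4] [[-4.6, -49.8, 194.1], [5.3, 48.2, 214.8]]
side 602
 mug min/max dryer mm [-77.2  74.6 168.3] [ 10.2 138.1 238.4]
 handle 49 [ -5.5 102.4 173.1] [ 10.2 111.4 229.3] [  6.9 108.1 208.2] tcp [-43.1 107.1 216.4]
 slope deg 6.3
  return _methods._mean(a, axis=axis, dtype=dtype,
  ret = um.true_divide(
Traceback (most recent call last):
  File "look.py", line 21, in <module>
    if len(D): d=f(D); d=d[abs(d[:,0])<12]; print(" peg",len(d),np.median(d[d[:,1]<30],0).round(1),np.percentile(d,[2,98],axis=0).round(1).tolist())
                                                                                                   ~~~~~~~~~~~~~^^^^^^^^^^^^^^^^^
IndexError: index -1 is out of bounds for axis 0 with size 0
```

```bash
cat > look2.py <<'E'
from h import *
import sys
a=np.radians(13.4); xd=np.array([np.cos(a),np.sin(a),0]); yd=np.array([-xd[1],xd[0],0]); o=np.array([.529,.0174,0]); z=np.array([0,0,1])
f=lambda Q: np.c_[(Q-o)@xd,(Q-o)@yd,Q[:,2]]*1000
e=np.array(st()["eef_pos"]); off=float(sys.argv[2]) if len(sys.argv)>2 else 0
p=shot("side"); W=cloud(p); px=p["pixels"].astype(int)
m=(px[...,0]>px[...,2]+30)&(np.linalg.norm(W-e,axis=-1)<.12)
Q=f(W[m]); tc=f(e[None])[0]; H=Q[Q[:,0]>tc[0]+37]; print("tcp",tc.round(1))
ob=H[(H[:,2]>tc[2]-30)&(H[:,2]<tc[2])]; print("outer bar x,y:",len(ob),np.median(ob,0).round(1),ob.min(0).round(1),ob.max(0).round(1))
D=W[(px.max(-1)<75)&(np.linalg.norm(W-np.array([.525,.03,.2]),axis=-1)<.08)&(W[...,2]>.17)]; d=f(D); d=d[abs(d[:,0])<14]
print("peg side:",len(d)); [print("  y",y,np.median(d[abs(d[:,1]-y)<6],0).round(1)) for y in (-20,0,20,40)]
u0,v0=(proj(p,e+np.array([.03,-.03,-.02]))-[70,52]).astype(int); k=6.5
t=cv2.resize(p["pixels"][v0:v0+92,u0:u0+123],None,fx=k,fy=k,interpolation=cv2.INTER_CUBIC)
def line(pts,c):
    q=[tuple(((proj(p,X)-[u0,v0]+.5)*k).astype(int)) for X in pts]
    for A,B in zip(q,q[1:]): cv2.line(t,A,B,c,1)
P=lambda x,y,h:o+xd*x/1000+yd*y/1000+z*h/1000
line([P(0,-50,195),P(0,35,195),P(0,47,207)],(0,0,255))
b=tc[2]-57.5; c0=tc[0]+off
line([P(c0+x,tc[1],b+h) for x,h in((30,18),(54,18),(54,62),(30,62),(30,18))],(0,255,255))
line([P(c0+30*np.cos(q),tc[1]+30*np.sin(q),b+78) for q in np.linspace(0,6.3,30)],(0,255,0))
line([P(c0+30*np.cos(q),tc[1]+30*np.sin(q),b) for q in np.linspace(0,6.3,30)],(0,255,0))
cv2.imwrite("pics/%s.png"%sys.argv[1],t)
E
python3 look2.py l2
```

```text
tcp [-43.1 107.1 216.4]
outer bar x,y: 13 [  7.7 109.1 203.3] [  7.  106.8 188.4] [  9.1 110.5 216.3]
peg side: 0
  y -20 [nan nan nan]
  y 0 [nan nan nan]
  y 20 [nan nan nan]
  y 40 [nan nan nan]
  return _methods._mean(a, axis=axis, dtype=dtype,
  ret = um.true_divide(
```

View pics/l2.png

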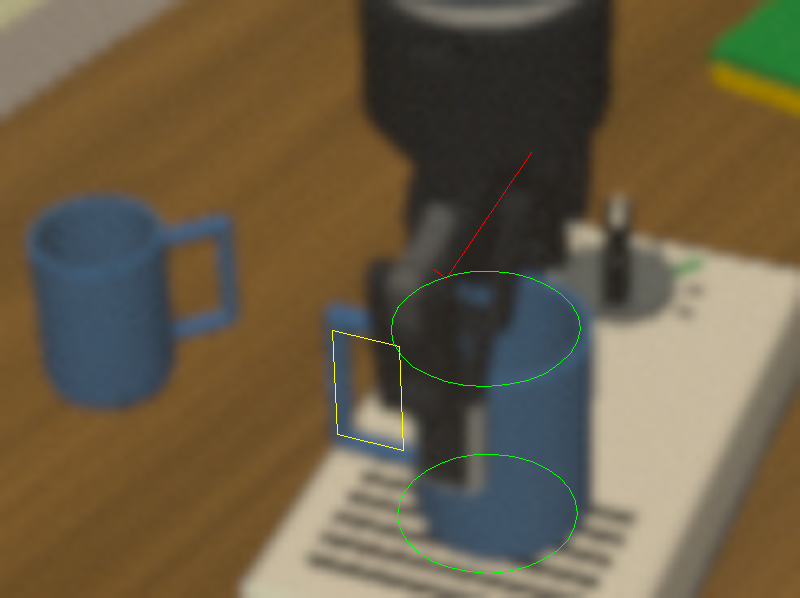

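The overlay shows the held mug with its handle loop at (340,385) and the red model peg hidden behind the gripper. The loop sits about 5 mm short of the model toward -x, so I'll shift +x, advance until the tip is at the loop's plane, and look again.

>>> {"api": "drive_tool", "payload": {"commands": [{"dx": -0.014, "dy": 0, "dz": 0, "twist": 0}, {"dx": 0, "dy": -0.04, "dz": 0, "twist": 0}, {"dx": 0, "dy": -0.05, "dz": 0, "twist": 0}, {"dx": 0, "dy": -0.043, "dz": 0, "twist": 0}, {"dx": 0, "dy": 0, "dz": 0, "twist": 0}, {"dx": 0, "dy": 0, "dz": 0, "twist": 0}]}}

```text
t: 7.8
eef_pos: [0.4759, 0.0729, 0.2163]
orientation: [-0.0, -0.117, 0.993, 0.0]
ft_force: [-0.7, 0.6, -2.2]
grip_width: 0.0595
finger_force: 65.3
```

```bash
python3 look2.py l3 -4.5 2>/dev/null
```

```text
tcp [-38.8  66.3 216.3]
outer bar x,y: 14 [ 13.1  67.8 197.6] [ 11.4  65.1 187.9] [ 13.7  68.8 215.5]
peg side: 0
  y -20 [nan nan nan]
  y 0 [nan nan nan]
  y 20 [nan nan nan]
  y 40 [nan nan nan]
```

View pics/l3.png

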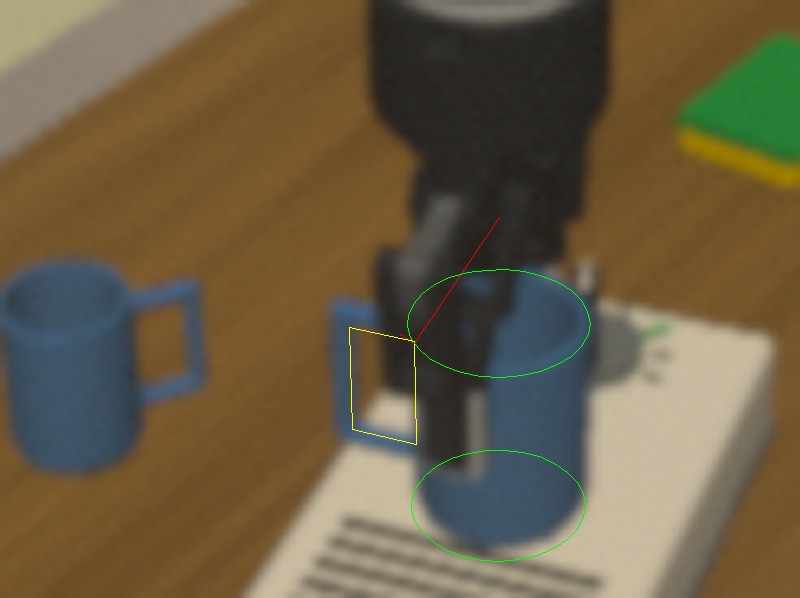

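The loop (hole at about (385,385)) now straddles the predicted peg tip at (410,337) and sits a few millimetres high. I'll lower it slightly and thread it slowly, watching the forces.

>>> {"api": "drive_tool", "payload": {"commands": [{"dx": 0, "dy": -0.015, "dz": 0.005, "twist": 0}, {"dx": 0, "dy": -0.02, "dz": 0, "twist": 0}, {"dx": 0, "dy": -0.02, "dz": 0, "twist": 0}, {"dx": 0, "dy": -0.02, "dz": 0, "twist": 0}, {"dx": 0, "dy": -0.015, "dz": 0, "twist": 0}, {"dx": 0, "dy": 0, "dz": 0, "twist": 0}, {"dx": 0, "dy": 0, "dz": 0, "twist": 0}]}}

```text
t: 8.55
eef_pos: [0.4821, 0.0469, 0.2149]
orientation: [0.0, -0.117, 0.993, 0.0]
ft_force: [0.3, 0.0, -1.1]
grip_width: 0.0596
finger_force: 65.3
```

>>> {"api": "drive_tool", "payload": {"commands": [{"dx": 0, "dy": -0.02, "dz": 0, "twist": 0}, {"dx": 0, "dy": -0.025, "dz": 0, "twist": 0}, {"dx": 0, "dy": -0.025, "dz": 0, "twist": 0}, {"dx": 0, "dy": -0.025, "dz": 0, "twist": 0}, {"dx": 0, "dy": -0.02, "dz": 0, "twist": 0}, {"dx": 0, "dy": 0, "dz": 0, "twist": 0}, {"dx": 0, "dy": 0, "dz": 0, "twist": 0}]}}

```text
t: 9.25
eef_pos: [0.4901, 0.0133, 0.2148]
orientation: [-0.0, -0.117, 0.993, 0.0]
ft_force: [0.2, 0.6, -1.2]
grip_width: 0.0594
finger_force: 65.3
```

```bash
python3 look2.py l4 -4.5 2>/dev/null; python3 -c "
from h import *
p=shot('wrist'); cv2.imwrite('pics/w3.png',p['pixels'])"
```

```text
tcp [-38.8   5.  214.8]
outer bar x,y: 9 [ 12.    6.8 204.5] [ 11.3   5.7 191.9] [ 14.2   8.2 213.1]
peg side: 60
  y -20 [nan nan nan]
  y 0 [  1.1   2.  200.3]
  y 20 [ -1.5  20.4 200. ]
  y 40 [ -3.9  43.  204.7]
```

View pics/l4.png

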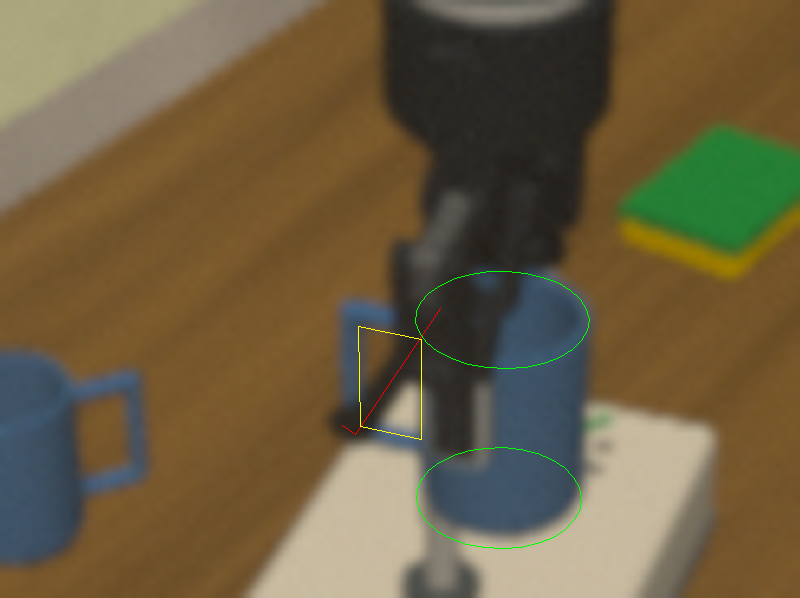

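The peg (tip at (345,420)) passes in front of the outer bar and through the loop, so it is threaded. Lowering until the upper bar rests on the peg.

>>> {"api": "drive_tool", "payload": {"commands": [{"dx": 0, "dy": 0, "dz": 0.02, "twist": 0}, {"dx": 0, "dy": 0, "dz": 0.02, "twist": 0}, {"dx": 0, "dy": 0, "dz": 0.013, "twist": 0}, {"dx": 0, "dy": 0, "dz": 0, "twist": 0}]}}

```text
t: 9.75
eef_pos: [0.4896, 0.0135, 0.198]
orientation: [-0.001, -0.117, 0.993, -0.0]
ft_force: [-0.7, -0.4, -1.9]
grip_width: 0.0596
finger_force: 65.3
```

>>> {"api": "drive_tool", "payload": {"commands": [{"dx": 0, "dy": 0, "dz": 0.006, "twist": 0}, {"dx": 0, "dy": 0, "dz": 0, "twist": 0}]}}

```text
t: 9.95
eef_pos: [0.4901, 0.0135, 0.1971]
orientation: [-0.0, -0.117, 0.993, 0.0]
ft_force: [-0.3, -0.4, -1.6]
grip_width: 0.0594
finger_force: 65.3
```

>>> {"api": "drive_tool", "payload": {"commands": [{"dx": 0, "dy": 0, "dz": 0.004, "twist": 0}, {"dx": 0, "dy": 0, "dz": 0, "twist": 0}]}}

```text
t: 10.15
eef_pos: [0.4903, 0.0134, 0.1963]
orientation: [0.0, -0.117, 0.993, -0.0]
ft_force: [-0.4, 0.2, -0.6]
grip_width: 0.0596
finger_force: 65.4
```

>>> {"api": "drive_tool", "payload": {"commands": [{"dx": 0, "dy": 0, "dz": 0, "twist": 0}, {"dx": 0, "dy": 0, "dz": 0, "twist": 0}, {"dx": 0, "dy": 0, "dz": 0, "twist": 0}, {"dx": 0, "dy": 0, "dz": 0, "twist": 0}, {"dx": 0, "dy": 0, "dz": 0, "twist": 0}, {"dx": 0, "dy": 0, "dz": 0, "twist": 0}, {"dx": 0, "dy": 0, "dz": 0, "twist": 0}, {"dx": 0, "dy": 0, "dz": 0, "twist": 0}], "grip": 1}}

```text
t: 10.95
eef_pos: [0.4901, 0.0134, 0.196]
orientation: [-0.0, -0.117, 0.993, 0.0]
ft_force: [0.2, 0.2, 1.2]
grip_width: 0.0854
finger_force: 0.0
```

>>> {"api": "drive_tool", "payload": {"commands": [{"dx": 0, "dy": 0, "dz": -0.05, "twist": 0}, {"dx": 0, "dy": 0, "dz": -0.1, "twist": 0}, {"dx": 0, "dy": 0, "dz": -0.15, "twist": 0}, {"dx": 0, "dy": 0, "dz": -0.1, "twist": 0}, {"dx": 0, "dy": 0, "dz": 0, "twist": 0}]}}

```text
t: 11.45
eef_pos: [0.4919, 0.0134, 0.3208]
orientation: [0.005, -0.117, 0.993, 0.0]
ft_force: [0.2, -0.2, 0.1]
grip_width: 0.0857
finger_force: 0.0
```

```bash
cat > chk.py <<'E'
from h import *
import sys
goto([.565,-.1334,.30])
p=shot("side"); u0,v0=(proj(p,np.array([.53,-.02,.12]))-[62,50]).astype(int)
A=cv2.resize(p["pixels"][v0:v0+100,u0:u0+120],(400,333),interpolation=cv2.INTER_CUBIC)
W=cloud(p); px=p["pixels"].astype(int); m=(px[...,0]>px[...,2]+30)&(np.hypot(W[...,0]-.52,W[...,1]-.02)<.1); Q=W[m]
print("mug pts",len(Q),Q.min(0).round(3),Q.max(0).round(3)) if len(Q) else print("no mug")
w=shot("wrist"); B=cv2.resize(w["pixels"],(400,300)); B=np.vstack([B,np.zeros((33,400,3),np.uint8)])
cv2.imwrite("pics/%s.png"%sys.argv[1],np.hstack([A,B])); cv2.imwrite("pics/raw_%s.png"%sys.argv[1],w["pixels"])
E
python3 chk.py c1
```

```text
pos [0.4919 0.0134 0.3208] yaw 103.48 t 11.45 units [-0.1223 -0.5326  0.071 ] 
mug pts 752 [ 0.49  -0.011  0.123] [0.569 0.068 0.212]
```

View pics/c1.png

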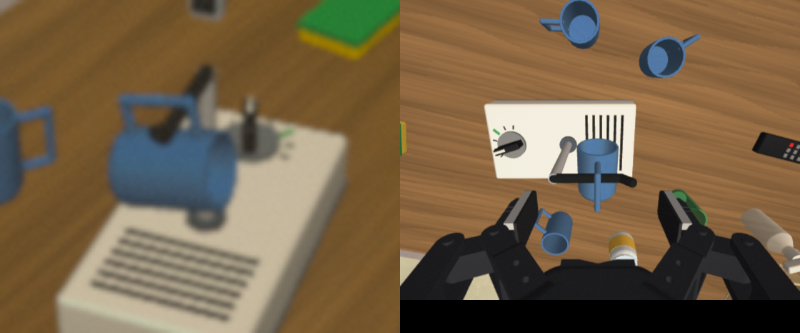

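The mug hangs on the peg with its handle up, at (170,150) in the left tile. The right tile shows the knob at (511,145), with the green mark near (497,133). Moving above the timer for a close look.

>>> {"api": "drive_tool", "payload": {"commands": [{"dx": -0.02, "dy": -0.06, "dz": 0, "twist": 0}, {"dx": -0.02, "dy": -0.11, "dz": 0, "twist": 0}, {"dx": -0.02, "dy": -0.12, "dz": 0.02, "twist": 0}, {"dx": -0.02, "dy": -0.12, "dz": 0.02, "twist": 0}, {"dx": -0.022, "dy": -0.08, "dz": 0.03, "twist": 0}, {"dx": -0.02, "dy": -0.043, "dz": 0, "twist": 0}, {"dx": 0, "dy": 0, "dz": 0, "twist": 0}, {"dx": 0, "dy": 0, "dz": 0, "twist": 0}]}}

```text
t: 12.35
eef_pos: [0.5626, -0.1334, 0.2937]
orientation: [-0.001, -0.117, 0.993, 0.0]
ft_force: [-0.3, 0.7, 0.1]
grip_width: 0.0852
finger_force: 0.0
```

```bash
cat > knob.py <<'E'
from h import *
import sys
# rectified map: rectify base-top plane and bar-top plane around the timer, dryer axes, 0.25 mm/px
T=np.array([.565,-.1334]); a=np.radians(13.4); xd=np.array([np.cos(a),np.sin(a)]); yd=np.array([-xd[1],xd[0]])
goto([*T,.30],103.4)
p=shot("wrist"); out=[]
for h in (.0555,.088):
    c=[(sx*.05,sy*.05) for sx,sy in((1,1),(1,-1),(-1,-1),(-1,1))]   # x up, y left
    src=np.float32([proj(p,np.append(T+xd*i+yd*j,h)) for i,j in c]); 
    M=cv2.getPerspectiveTransform(src,np.float32([[0,0],[400,0],[400,400],[0,400]]))
    out.append(cv2.warpPerspective(p["pixels"],M,(400,400)))
for o in out: cv2.drawMarker(o,(200,200),(0,0,255),0,10,1)
W=cloud(p); m=(W[...,2]>.08)&(W[...,2]<.1)&(np.hypot(W[...,0]-T[0],W[...,1]-T[1])<.045)
P=W[m][:,:2]; r=cv2.minAreaRect(P.astype(np.float32)); print("bar",len(P),r,"centre",P.mean(0)); d=np.linalg.svd(P-P.mean(0))[2][0]; print("bar angle world deg mod180",np.degrees(np.arctan2(d[1],d[0]))%180)
g=out[0].astype(int); gm=(g[...,1]>g[...,2]+25)&(g[...,1]>g[...,0]+15); v,u=np.nonzero(gm)
if len(u): print("green px",len(u),u.mean(),v.mean(),"dryer angle deg",np.degrees(np.arctan2(200-u.mean(),200-v.mean())))
cv2.imwrite("pics/%s.png"%sys.argv[1],np.hstack(out))
E
python3 knob.py k1
```

```text
pos [ 0.5626 -0.1334  0.2937] yaw 103.45 t 12.35 units [-0.0079 -0.0019 -0.0211] twist 0.0001
bar 469 ((0.5663625597953796, -0.1341664046049118), (0.012109781615436077, 0.04601244255900383), 31.125722885131836) centre [ 0.56532427 -0.13419987]
bar angle world deg mod180 121.22390568731181
green px 1219 311.746513535685 290.8990976210008 dryer angle deg -129.12628972143384
```

View pics/k1.png

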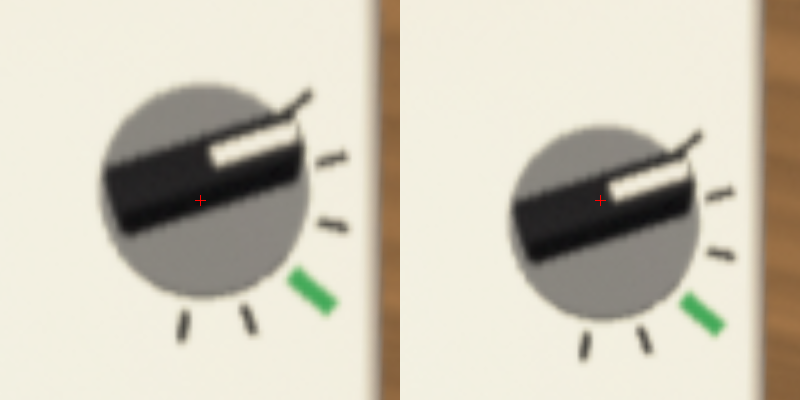

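The pointer is at −72° in dryer axes and the green mark at −133°, with the bar centre at about (0.566, −0.134). That means a clockwise turn of about 61°. Checking the joint range for the twist.

```bash
python3 -c "
from h import *
print(np.round(st()['joints'],3)); goto([.566,-.1342,.294],31.2)"
```

```text
[ 0.038  0.306  0.273 -0.    -1.539 -1.373]
pos [ 0.5625 -0.1331  0.2943] yaw 103.48 t 12.4 units [-0.0103 -0.0063  0.0011] twist 0.2008
```

>>> {"api": "drive_tool", "payload": {"commands": [{"dx": -0.01, "dy": -0.006, "dz": 0, "twist": -0.023}, {"dx": 0, "dy": 0, "dz": 0, "twist": -0.023}, {"dx": 0, "dy": 0, "dz": 0, "twist": -0.023}, {"dx": 0, "dy": 0, "dz": 0, "twist": -0.023}, {"dx": 0, "dy": 0, "dz": 0, "twist": -0.023}, {"dx": 0, "dy": 0, "dz": 0, "twist": -0.023}, {"dx": 0, "dy": 0, "dz": 0, "twist": -0.023}, {"dx": 0, "dy": 0, "dz": 0, "twist": -0.023}, {"dx": 0, "dy": 0, "dz": 0, "twist": -0.023}, {"dx": 0, "dy": 0, "dz": 0, "twist": -0.023}]}}

```text
t: 13.4
eef_pos: [0.5659, -0.1336, 0.2953]
orientation: [-0.0, 0.747, -0.665, 0.0]
ft_force: [0.0, 0.1, -0.1]
grip_width: 0.085
finger_force: 0.0
```

>>> {"api": "drive_tool", "payload": {"commands": [{"dx": 0, "dy": 0, "dz": 0, "twist": -0.023}, {"dx": 0, "dy": 0, "dz": 0, "twist": -0.023}, {"dx": 0, "dy": 0, "dz": 0, "twist": -0.023}, {"dx": 0, "dy": 0, "dz": 0, "twist": 0}, {"dx": 0, "dy": 0, "dz": 0, "twist": 0}]}}

```text
t: 13.9
eef_pos: [0.5661, -0.1339, 0.2953]
orientation: [-0.0, 0.87, -0.493, 0.0]
ft_force: [0.4, 0.1, 0.3]
grip_width: 0.0853
finger_force: 0.0
```

```bash
python3 -c "
from h import *
print(np.round(st()['joints'],3)); goto([.566,-.1342,.092],31.2)"; sed -i 's/^cv2.imwrite/#&/' knob.py; python3 knob.py k2
```

```text
[ 0.036  0.312  0.284 -0.    -1.542  0.504]
pos [ 0.5661 -0.1339  0.2953] yaw -149.06 t 13.9 units [5.000e-04 9.000e-04 6.775e-01] twist -0.0007
pos [ 0.5661 -0.1339  0.2953] yaw -149.06 t 13.9 units [-0.0034  0.0021 -0.0158] twist -0.2013
bar 427 ((0.5664499402046204, -0.13388660550117493), (0.011420219205319881, 0.045486852526664734), 31.098909378051758) centre [ 0.56701818 -0.1352908 ]
bar angle world deg mod180 121.6785384668044
green px 1186 309.9949409780776 292.20826306913995 dryer angle deg -129.97295205828723
```

>>> {"api": "drive_tool", "payload": {"commands": [{"dx": 0, "dy": 0, "dz": 0.1, "twist": 0}, {"dx": 0, "dy": 0, "dz": 0.14, "twist": 0}, {"dx": 0, "dy": 0, "dz": 0.14, "twist": 0}, {"dx": 0, "dy": 0, "dz": 0.14, "twist": 0}, {"dx": 0, "dy": 0, "dz": 0.1, "twist": 0}, {"dx": 0, "dy": 0, "dz": 0.055, "twist": 0}, {"dx": 0, "dy": 0, "dz": 0, "twist": 0}, {"dx": 0, "dy": 0, "dz": 0, "twist": 0}]}}

```text
t: 14.75
eef_pos: [0.5667, -0.1346, 0.0932]
orientation: [0.0, 0.871, -0.492, 0.0]
ft_force: [0.3, 0.6, 0.9]
grip_width: 0.0853
finger_force: 0.0
```

>>> {"api": "drive_tool", "payload": {"commands": [{"dx": 0, "dy": 0, "dz": 0, "twist": 0}, {"dx": 0, "dy": 0, "dz": 0, "twist": 0}, {"dx": 0, "dy": 0, "dz": 0, "twist": 0}, {"dx": 0, "dy": 0, "dz": 0, "twist": 0}, {"dx": 0, "dy": 0, "dz": 0, "twist": 0}, {"dx": 0, "dy": 0, "dz": 0, "twist": 0}, {"dx": 0, "dy": 0, "dz": 0, "twist": 0}, {"dx": 0, "dy": 0, "dz": 0, "twist": 0}, {"dx": 0, "dy": 0, "dz": 0, "twist": 0}], "grip": -1}}

```text
t: 15.65
eef_pos: [0.5668, -0.1344, 0.0929]
orientation: [-0.0, 0.871, -0.491, 0.0]
ft_force: [0.7, 2.0, 4.3]
grip_width: 0.0108
finger_force: 61.8
```

>>> {"api": "drive_tool", "payload": {"commands": [{"dx": 0, "dy": 0, "dz": 0, "twist": 0.017}, {"dx": 0, "dy": 0, "dz": 0, "twist": 0.019}, {"dx": 0, "dy": 0, "dz": 0, "twist": 0.019}, {"dx": 0, "dy": 0, "dz": 0, "twist": 0.019}, {"dx": 0, "dy": 0, "dz": 0, "twist": 0.019}, {"dx": 0, "dy": 0, "dz": 0, "twist": 0.019}, {"dx": 0, "dy": 0, "dz": 0, "twist": 0.019}, {"dx": 0, "dy": 0, "dz": 0, "twist": 0.019}, {"dx": 0, "dy": 0, "dz": 0, "twist": 0.019}, {"dx": 0, "dy": 0, "dz": 0, "twist": 0}]}}

```text
t: 16.65
eef_pos: [0.5657, -0.1344, 0.0929]
orientation: [-0.0, -0.501, 0.866, 0.0]
ft_force: [-2.6, 2.8, 7.5]
grip_width: 0.0111
finger_force: 62.2
```

>>> {"api": "drive_tool", "payload": {"commands": [{"dx": 0, "dy": 0, "dz": 0, "twist": 0}, {"dx": 0, "dy": 0, "dz": 0, "twist": 0}, {"dx": 0, "dy": 0, "dz": 0, "twist": 0}, {"dx": 0, "dy": 0, "dz": 0, "twist": 0}, {"dx": 0, "dy": 0, "dz": 0, "twist": 0}, {"dx": 0, "dy": 0, "dz": 0, "twist": 0}, {"dx": 0, "dy": 0, "dz": 0, "twist": 0}], "grip": 1}}

```text
t: 17.35
eef_pos: [0.5663, -0.1346, 0.0924]
orientation: [-0.0, -0.502, 0.865, -0.0]
ft_force: [0.4, 0.1, -0.1]
grip_width: 0.0852
finger_force: 0.0
```

>>> {"api": "drive_tool", "payload": {"commands": [{"dx": 0, "dy": 0, "dz": -0.08, "twist": 0}, {"dx": 0, "dy": 0, "dz": -0.14, "twist": 0}, {"dx": 0, "dy": 0, "dz": -0.14, "twist": 0}, {"dx": 0, "dy": 0, "dz": -0.14, "twist": 0}, {"dx": 0, "dy": 0, "dz": -0.1, "twist": 0}, {"dx": 0, "dy": 0, "dz": -0.07, "twist": 0}, {"dx": 0, "dy": 0, "dz": 0, "twist": 0}, {"dx": 0, "dy": 0, "dz": 0, "twist": 0}]}}

```text
t: 18.15
eef_pos: [0.5663, -0.1344, 0.2935]
orientation: [0.0, -0.502, 0.865, 0.0]
ft_force: [-1.0, 0.6, -1.9]
grip_width: 0.0857
finger_force: 0.0
```

```bash
sed -i 's/^#cv2.imwrite/cv2.imwrite/; s/T=np.array(\[.565,-.1334\])/T=np.array([.5662,-.1342])/' knob.py; python3 knob.py k3
```

```text
pos [ 0.5663 -0.1344  0.2935] yaw 150.27 t 18.15 units [-0.0005  0.0007 -0.0218] twist 0.1302
bar 440 ((0.5662911534309387, -0.1340622901916504), (0.04561726748943329, 0.011539767496287823), 60.08898162841797) centre [ 0.56585294 -0.13490747]
bar angle world deg mod180 60.2421882396432
green px 1222 306.8355155482815 295.40998363338787 dryer angle deg -131.76660460731503
```

View pics/k3.png

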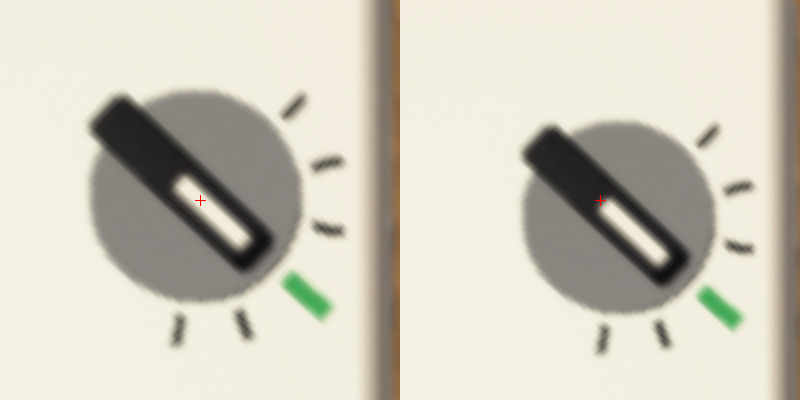

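The pointer, running from (605,205) to (665,262) in the right tile, lines up with the green mark at (720,308) to within about 1°. I'll put a number on it by fitting all six marks, and check the hanging mug too.

```bash
python3 - <<'E'
from h import *
from scipy.optimize import least_squares
im=cv2.imread("pics/k3.png")[:,:400].astype(int)
im[195:206,195:206]=130
notw=((im.min(-1)<150)).astype(np.uint8); notw[:,352:]=0
n,lab,stt,cen=cv2.connectedComponentsWithStats(notw)
b=[(cen[i],stt[i,4]) for i in range(1,n) if 60<stt[i,4]<3000 and np.hypot(*(cen[i]-[196,196]))>90]
C=np.array([c for c,_ in b]); print(C.round(1).tolist(),[x for _,x in b])
ang=np.degrees(np.arctan2(-(C[:,0]-196),-(C[:,1]-196)))%360; o=np.argsort(-ang); C=C[o]; print(ang[o].round(1))
if len(C)==6:
    k=np.arange(6)*.5
    def res(q):
        r=np.full(6,q[2]); r[3]=q[4]; t=q[3]-k; return np.r_[C[:,0]-(q[0]-r*np.sin(t)),C[:,1]-(q[1]-r*np.cos(t))]
    s=least_squares(res,[196,196,140,np.radians(ang.max()),148]); print(s.x,s.cost,"green dryer deg",np.degrees(s.x[3]-1.5))
p=shot("side"); W=cloud(p); px=p["pixels"].astype(int); m=(px[...,0]>px[...,2]+30)&(np.hypot(W[...,0]-.52,W[...,1]-.02)<.1); Q=W[m]
print("mug",len(Q),Q.min(0).round(3),Q.max(0).round(3))
# pointer from bar-plane map with the white line, tilt free
R2=cv2.imread("pics/k3.png")[:,400:].astype(int); w=(R2.min(-1)>190).astype(np.uint8); n,lab,stt,cen=cv2.connectedComponentsWithStats(w)
for i in range(1,n):
    if 300<stt[i,4]<3000:
        v,u=np.nonzero(lab==i); d=np.linalg.svd(np.c_[u-u.mean(),v-v.mean()],full_matrices=False)[2][0]; d*=np.sign(d[0]); print("white",stt[i,4],cen[i],"deg",np.degrees(np.arctan2(-d[0],-d[1])))
E
```

```text
[[293.5, 107.3], [326.7, 163.5], [327.7, 229.1], [306.3, 295.3], [243.4, 324.4], [178.3, 330.0]] [np.int32(267), np.int32(300), np.int32(296), np.int32(957), np.int32(297), np.int32(261)]
[312.3 284.  255.9 228.  200.3 172.5]
[198.85023289 199.4391379  132.38560483   5.48525409 144.00415206] 0.30909547335286547 green dryer deg 228.3382397695759
mug 761 [ 0.477 -0.015  0.129] [0.565 0.066 0.211]
white 839 [233.32181168 231.25387366] deg -133.08923043609798
```

The pointer overshoots the green mark by about 1.4°, so I'll regrip and trim it.

>>> {"api": "drive_tool", "payload": {"commands": [{"dx": 0, "dy": 0, "dz": 0.1, "twist": 0}, {"dx": 0, "dy": 0, "dz": 0.14, "twist": 0}, {"dx": 0, "dy": 0, "dz": 0.14, "twist": 0}, {"dx": 0, "dy": 0, "dz": 0.14, "twist": 0}, {"dx": 0, "dy": 0, "dz": 0.1, "twist": 0}, {"dx": 0, "dy": 0, "dz": 0.05, "twist": 0}, {"dx": 0, "dy": 0, "dz": 0, "twist": 0}, {"dx": 0, "dy": 0, "dz": 0, "twist": 0}]}}

```text
t: 19.05
eef_pos: [0.5662, -0.1347, 0.0924]
orientation: [-0.001, -0.502, 0.865, 0.0]
ft_force: [1.1, -0.0, 1.2]
grip_width: 0.0854
finger_force: 0.0
```

>>> {"api": "drive_tool", "payload": {"commands": [{"dx": 0, "dy": 0, "dz": 0, "twist": 0}, {"dx": 0, "dy": 0, "dz": 0, "twist": 0}, {"dx": 0, "dy": 0, "dz": 0, "twist": 0}, {"dx": 0, "dy": 0, "dz": 0, "twist": 0}, {"dx": 0, "dy": 0, "dz": 0, "twist": 0}, {"dx": 0, "dy": 0, "dz": 0, "twist": 0}, {"dx": 0, "dy": 0, "dz": 0, "twist": 0}, {"dx": 0, "dy": 0, "dz": 0, "twist": 0}, {"dx": 0, "dy": 0, "dz": 0, "twist": -0.004}, {"dx": 0, "dy": 0, "dz": 0, "twist": 0}], "grip": -1}}

```text
t: 20.05
eef_pos: [0.5659, -0.1343, 0.0929]
orientation: [-0.0, -0.513, 0.858, 0.0]
ft_force: [-2.9, 2.3, 4.6]
grip_width: 0.0106
finger_force: 59.7
```

>>> {"api": "drive_tool", "payload": {"commands": [{"dx": 0, "dy": 0, "dz": 0, "twist": 0}, {"dx": 0, "dy": 0, "dz": 0, "twist": 0}]}}

```text
t: 20.25
eef_pos: [0.5659, -0.1343, 0.0929]
orientation: [-0.0, -0.513, 0.858, 0.0]
ft_force: [-4.2, 2.5, 5.6]
grip_width: 0.0107
finger_force: 59.7
```

>>> {"api": "drive_tool", "payload": {"commands": [{"dx": 0, "dy": 0, "dz": 0, "twist": 0}, {"dx": 0, "dy": 0, "dz": 0, "twist": 0}, {"dx": 0, "dy": 0, "dz": 0, "twist": 0}, {"dx": 0, "dy": 0, "dz": 0, "twist": 0}, {"dx": 0, "dy": 0, "dz": 0, "twist": 0}, {"dx": 0, "dy": 0, "dz": 0, "twist": 0}, {"dx": 0, "dy": 0, "dz": 0, "twist": 0}], "grip": 1}}

```text
t: 20.95
eef_pos: [0.5663, -0.1346, 0.0925]
orientation: [0.0, -0.513, 0.858, -0.0]
ft_force: [-0.6, -0.2, -0.2]
grip_width: 0.0856
finger_force: 0.0
```

>>> {"api": "drive_tool", "payload": {"commands": [{"dx": 0, "dy": 0, "dz": -0.08, "twist": 0}, {"dx": 0, "dy": 0, "dz": -0.14, "twist": 0}, {"dx": 0, "dy": 0, "dz": -0.14, "twist": 0}, {"dx": 0, "dy": 0, "dz": -0.14, "twist": 0}, {"dx": 0, "dy": 0, "dz": -0.1, "twist": 0}, {"dx": 0, "dy": 0, "dz": -0.07, "twist": 0}, {"dx": 0, "dy": 0, "dz": 0, "twist": 0}, {"dx": 0, "dy": 0, "dz": 0, "twist": 0}]}}

```text
t: 21.75
eef_pos: [0.5663, -0.1344, 0.2934]
orientation: [0.0, -0.513, 0.858, 0.0]
ft_force: [-0.7, 0.2, -0.1]
grip_width: 0.085
finger_force: 0.0
```

```bash
python3 knob.py k4; python3 - <<'E'
from h import *
R2=cv2.imread("pics/k4.png")[:,400:].astype(int); w=(R2.min(-1)>190).astype(np.uint8); n,lab,stt,cen=cv2.connectedComponentsWithStats(w)
for i in range(1,n):
    if 300<stt[i,4]<3000:
        v,u=np.nonzero(lab==i); d=np.linalg.svd(np.c_[u-u.mean(),v-v.mean()],full_matrices=False)[2][0]; d*=np.sign(d[0]); print("white",stt[i,4],cen[i],"deg",np.degrees(np.arctan2(-d[0],-d[1])))
for _ in range(2):
    p=shot("side"); W=cloud(p); px=p["pixels"].astype(int); m=(px[...,0]>px[...,2]+30)&(np.hypot(W[...,0]-.52,W[...,1]-.02)<.1); Q=W[m]
    print("mug",len(Q),Q.min(0).round(3),Q.max(0).round(3),Q.mean(0).round(4))
E
```

```text
pos [ 0.5663 -0.1344  0.2934] yaw 151.71 t 21.75 units [-0.0004  0.0006 -0.0219] twist 0.1342
bar 443 ((0.5664575695991516, -0.1339985877275467), (0.045886967331171036, 0.011503826826810837), 61.96403121948242) centre [ 0.5658554  -0.13492739]
bar angle world deg mod180 61.75781572541778
green px 1311 305.6552250190694 295.0198321891686 dryer angle deg -131.96627191749434
white 838 [233.95584726 230.47136038] deg -131.75274538679778
mug 757 [ 0.478 -0.015  0.129] [0.566 0.067 0.213] [0.5154 0.0282 0.1613]
mug 761 [ 0.477 -0.015  0.129] [0.566 0.067 0.213] [0.5153 0.0283 0.1611]
```

```bash
python3 -c "
from bench import ticket
print(ticket.sign_off())"
```

```text
the job is handed in; nothing more can be done
None
```

The leftmost blue mug is hanging freely on the peg by its handle and the timer pointer is within about 0.1° of the green 30-minute mark by my measurement; I turned it there clockwise after hanging the mug, then trimmed a 1.4° overshoot back. The job was handed in at about 22 s, and sign-off returned no verdict.

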